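# Open the short tea canister

## Task

Open the shorter of the two steel tea canisters: grip its cover by the wooden handle, press it down against the spring, turn it a quarter turn counter-clockwise (seen from above) to free it from its lugs, and lift it off. Set the cover down, handle up, in the middle of the round wooden board; do not drop it. Leave the taller canister's cover as it is.

Things in the scene. Friction and masses are not known exactly. Their poses are not given: they have to be found in the camera images.
- short_cover: Loose steel cover on the SHORT canister, disc 80 mm wide, 8 thick; two ears on its x axis reach 51 mm out. Dark wooden bar handle on top: 50 mm along x, 16 wide along y, from 8 to 52 mm above the origin; grip it 40 mm up. Under 0.25 kg. Origin: centre of underside, z up; locked, that is 92 mm above the table. Press 9.5 mm (8 to 11), turn +90 degrees about z (free from 65 to 150), lift.
- short_canister: SHORT steel canister, 110 mm wide, fixed; origin: centre of its foot on the table. Collar top 80 mm up; two lugs, 43 to 58 mm off the axis, tops 103 mm up, hold the ears. The locked handle lies along its x axis within 5 degrees. A sprung plate pushes the cover up: 8 N locked, 12 N at the rigid stop 12 mm lower. Unpressed, or clockwise, the cover will not turn. Keep it pressed while turning.
- board: Round light-wood board for the cover, 150 mm wide, 12 mm thick, fixed flat on the table, empty. Origin: centre of its underside, z up; its top is 12 mm above the origin.
- tall_handle_end (a point): One end of the handle top (25 mm off the axis, 184 mm above the table) of the same kind of cover, locked on the TALL canister: leave it alone. That canister is like the short one, but its collar is 120 mm up; carry the cover high over it or around it.
Things that resemble listed ones, but are neither listed nor needed, are in the scene too. Leave any blue, purple or yellow look-alike of the short_canister alone.

How it is judged:
On the way, in this order (a step that is already met when the one before it is completed fails the run):
1. the cover has been pressed down by more than 5 mm before being turned (z of short_cover in the frame of short_canister below 0.087 m and angle between the x axis of short_cover and the x axis of short_canister, either way round below 0.35 rad and horizontal distance between short_cover and short_canister below 0.012 m), for 0.05 s.
2. the cover, still in the collar, has been turned by more than 55 degrees (angle between the x axis of short_cover and the x axis of short_canister, either way round above 0.96 rad and z of short_cover in the frame of short_canister below 0.105 m and horizontal distance between short_cover and short_canister below 0.012 m), for 0.1 s.
3. the cover has been lifted clear of the canister (z of short_cover in the frame of short_canister above 0.12 m), for 0.1 s.
At the end, for the whole second after the job is handed in: The short canister's cover lies at rest, handle up (within 10 degrees), flat on the round board, its centre within 35 mm of the board's centre (horizontal distance between short_cover and board below 0.035 m and z of short_cover in the frame of board between 0.007 and 0.017 m and angle between short_cover's own z axis and vertical below 0.17 rad and linear speed of short_cover below 0.03 m/s); the robot touches nothing.
It fails at once if the tall canister's cover was moved or turned (its handle end shifted by more than 15 mm) (distance of tall_handle_end from where it was at the start of the episode above 0.015 m).
It fails at once if the cover was dropped: let go more than 25 mm above the board (contact force between short_cover and the fingers below 0.05 N and horizontal distance between short_cover and board below 0.09 m and z of short_cover in the frame of board above 0.037 m).
It also fails if it takes over 48 s, if anything falls off the work surface, if the arm or the gripper's body presses on something with over 40 N, if the wrist force passes 120 N, or if a joint passes its speed limit or range.

## Robot

A 6-joint arm with a two-finger parallel gripper is mounted at the origin on the work surface. World frame = base frame: x ahead of the robot, y to its left, z up, the work surface at z = 0. Lengths are in m, angles in rad, forces in N, time in s.
With the tool pointing down it reaches from about 0.225 to 0.725 m from the base axis. Payload 3.1 kg.
Tool frame: the origin (TCP) lies midway between the tips of the shut fingers; the grasp point (between the pads) lies r.grip_depth behind it (r.grip_depth is the distance from the TCP to the grasp point, in m); z points along the fingers, x is the direction in which the jaws open and shut, and the axes are right-handed (so a half turn about z gives the same grasp; the last joint's range is limited). The gripper opens to 85 mm and grips with 20 to 120 N. Pads are 22 mm wide; open, the fingers measure 114 mm over their backs; the gripper's body (76 mm by 85 mm) begins 54 mm behind the grasp point. The pads swing forward as they close: fully open they stand 13 mm farther back than shut.
Start: joints at [-1.459, 0.048, 0.099, 1.622, 0, 1.443], TCP at [0.125, -0.51, 0.231] pointing down, gripper open.
Joint ranges: [-2.91, 2.91], [-0.99, 1.94], [-1.21, 1.42], [-2.12, 2.29], [-1.49, 1.47], [-3.14, 3.14]. Speed limits (rad/s): [2.79, 2.79, 3.14, 3.14, 3.14, 3.14].

## Interface

Orientations are given as a rotation vector (axis times angle).
In Python, from plant import r, optics gives the robot as it stands.
- The arm moves only by the tool play_rows, never from a script. Its argument "plan" is a list of rows, each an object with "offset": the shift along the tool's x, y, z in m, a list of three; "yaw": the turn about the tool's z in degrees. A call has 1 to 20 rows; each row is the pose to reach, as a shift and turn from the pose commanded when the call began, along the tool's axes at that moment; what a row does not reach only later rows make up. A row lasts 1/10 s, in which the tool goes at most 50 mm and 8.59 degrees, less where a joint would pass 70% of its speed; a pose out of reach is approached as far as the arm can. A call with a gripper value outside its range is refused whole. "fingers" is the opening in per cent of the stroke, from 0 (shut) to 100 (fully open), set as the call begins (left out, the last holds). The fingers move at their own pace and stop on an object; the grip force is fixed at half the most. Time passes only in rows, so rows that repeat a pose let the fingers close. It gives the time, the measured TCP pose, the force and the opening at its end, in the units of the state.
- r.get_obs(): the state, without advancing time (a new reading comes with each control period).
- optics.camera(name): name is "scene" or "top" or "wrist"; returns a dict with "frame" (400x640x3 uint8, blue, green, red), "mtx" (3x3 intrinsics, pixels), "D" ([k1, k2, p1, p2, k3] as OpenCV has them; the pictures are not rectified), "cam_to_world" (4x4, takes a point from camera to world coordinates); the wrist camera has in their place "T_tool_cam" (4x4, takes a point from camera to tool coordinates, whose origin is the TCP and whose axes are the tool frame's). Camera axes: x right, y up, looking along -z (the intrinsics and any distortion apply to the point x, -y, -z); pixel columns grow to the right and rows downward; lengths in m; the calibration is good to about 2 mm. A picture is of the moment at which its call begins: read the wrist's pose just before it. There is no depth.
- r.close_job(): hands the job in, once; it reports no verdict.
The state is a dict: "t": time; "joints": joint angles; "dq": joint speeds; "joint_efforts": joint torques, N m; "tcp_pos": TCP position; "orientation": TCP orientation; "wrist_force": force on the tool from outside, world axes, zero at the start; "torque": the same for the moment, N m; "finger_gap": finger opening in m.
Only numpy, scipy, OpenCV 4.12 (cv2) and the standard library are available. Lean on these libraries where they do the work, as an engineer would, in place of code of your own. Each camera call takes 0.05 s, during which the arm holds its last target. There are 200 camera calls.

## Working session

There is one attempt and no reset: what is moved stays moved. The work goes in short steps, Python scripts to look and compute and a tool call to move; the robot and the scene stay as the last step left them, time stands still between calls to the robot, and variables do not carry over. Pictures are saved under pics/ and viewed, about 8 in all and at most 12, crops included, and the job is handed in when it is done.

Besides the shell and the picture viewer there is one more tool, called after "Emit:" by a JSON object that holds its "name" and its "arguments". play_rows: Moves the arm, as the interface text tells. Its arguments: {"type":"object","properties":{"plan":{"type":"array","items":{"type":"object","properties":{"offset":{"type":"array","items":{"type":"number"}},"yaw":{"type":"number"}}}},"fingers":{"type":"number"}},"required":["plan"]}

```bash
ls; mkdir -p pics; python3 - <<'E'
from plant import r, optics
import cv2,numpy as np
o=r.get_obs(); print({k:np.round(v,3) for k,v in o.items()}, r.grip_depth)
for n in ("scene","top"):
    c=optics.camera(n); cv2.imwrite(f"pics/{n}0.png",c["frame"]); np.savez(f"pics/{n}0.npz",**c)
    print(n,np.round(c["mtx"],1).tolist(),c["D"],np.round(c["cam_to_world"],3).tolist())
E
```

```text
pics
{'t': np.float64(0.0), 'joints': array([-1.459,  0.049,  0.098,  1.622, -0.   ,  1.443]), 'dq': array([ 0.002,  0.001, -0.   , -0.001, -0.   , -0.   ]), 'joint_efforts': array([-2.0000e-03, -3.3879e+01,  3.2001e+01,  2.0000e-02, -0.0000e+00,
        0.0000e+00]), 'tcp_pos': array([ 0.125, -0.509,  0.23 ]), 'orientation': array([-2.47 ,  1.939,  0.003]), 'wrist_force': array([-0.021,  0.041,  0.522]), 'torque': array([ 0.063, -0.035, -0.027]), 'finger_gap': np.float64(0.086)} 0.0187
scene [[377.6, 0.0, 315.5], [0.0, 377.6, 204.6], [0.0, 0.0, 1.0]] [-0.07158938  0.          0.          0.          0.        ] [[-0.51, -0.493, 0.705, 1.14], [0.86, -0.307, 0.407, 0.374], [0.016, 0.814, 0.581, 0.647], [0.0, 0.0, 0.0, 1.0]]
top [[461.3, 0.0, 322.7], [0.0, 461.3, 207.0], [0.0, 0.0, 1.0]] [0.02757663 0.         0.         0.         0.        ] [[0.026, 0.994, -0.108, 0.369], [-1.0, 0.026, 0.0, -0.018], [0.003, 0.108, 0.994, 1.359], [0.0, 0.0, 0.0, 1.0]]
```

View pics/top0.png

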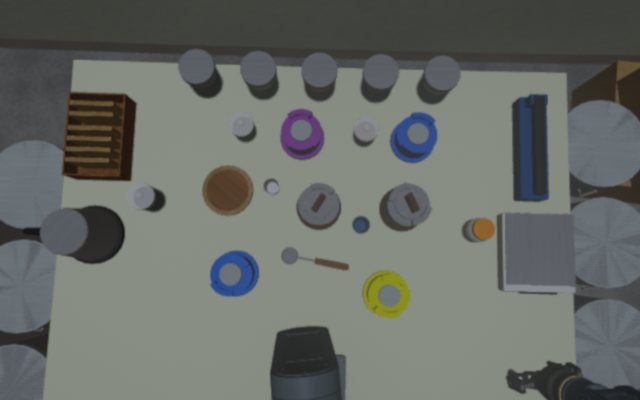

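View pics/scene0.png

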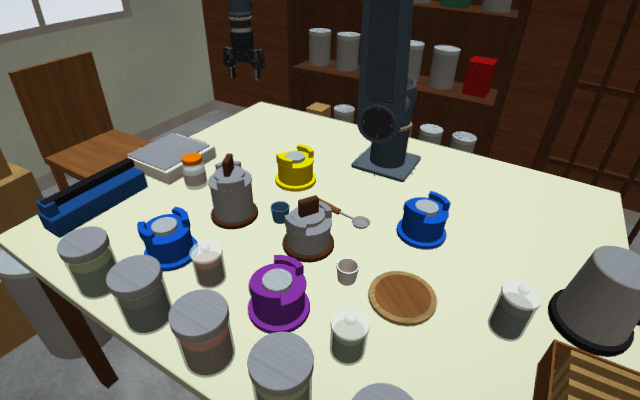

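The top view shows the board at (228,190), the short canister with its brown handle at (319,203) and the tall canister at (409,203). The scene view agrees: short at (308,230), tall at (232,190). Next I'll measure by colour.

```bash
cat > h.py <<'E'
import cv2,numpy as np
from scipy.spatial.transform import Rotation as R
def rays(c,px,M=None):
    M=c["cam_to_world"] if M is None else M
    p=cv2.undistortPoints(np.array(px,float).reshape(-1,1,2),np.array(c["mtx"]),np.array(c["D"])).reshape(-1,2)
    d=np.c_[p[:,0],-p[:,1],-np.ones(len(p))]@M[:3,:3].T
    return M[:3,3],d
def plane(c,px,z,M=None):
    o,d=rays(c,px,M); return o+d*((z-o[2])/d[:,2])[:,None]
def blobs(img,lo,hi,amin,roi=None):
    m=cv2.inRange(cv2.cvtColor(img,cv2.COLOR_BGR2HSV),lo,hi)
    if roi:
        k=np.zeros_like(m); x0,y0,x1,y1=roi; k[y0:y1,x0:x1]=1; m*=k
    cs,_=cv2.findContours(m,cv2.RETR_EXTERNAL,cv2.CHAIN_APPROX_NONE)
    return sorted([c for c in cs if cv2.contourArea(c)>=amin],key=cv2.contourArea,reverse=True)
def toolM(o):
    M=np.eye(4); M[:3,:3]=R.from_rotvec(o["orientation"]).as_matrix(); M[:3,3]=o["tcp_pos"]; return M
E
python3 - <<'E'
from h import *
c=np.load("pics/top0.npz"); im=c["frame"]
hsv=cv2.cvtColor(im,cv2.COLOR_BGR2HSV)
for p in [(318,203),(320,190),(228,190),(410,202)]: print(p,hsv[p[1],p[0]])
for roi in [(290,175,348,235),(380,175,440,235),(195,155,260,225)]:
    for b in blobs(im,(0,70,20),(25,255,255),30,roi)[:3]:
        q=cv2.minAreaRect(b); z=.144 if roi[0]==290 else .184 if roi[0]==380 else .012
        print(roi[0],q,cv2.contourArea(b),plane(c,[q[0]],z).round(4))
        print(plane(c,cv2.boxPoints(q),z).round(3).tolist())
E
```

```text
(318, 203) [12 68 68]
(320, 190) [109  20 102]
(228, 190) [ 14 121  84]
(410, 202) [12 42 61]
195 ((227.25003051757812, 189.75001525878906), (48.08325958251953, 48.790367126464844), 45.0) 1824.5 [[0.559  0.2645 0.012 ]]
[[0.556, 0.365, 0.012], [0.662, 0.269, 0.012], [0.562, 0.164, 0.012], [0.458, 0.26, 0.012]]
```

```bash
python3 - <<'E'
from h import *
from plant import r
c=np.load("pics/top0.npz"); im=c["frame"]
for roi in [(290,175,348,235),(380,175,440,235)]:
    for b in blobs(im,(0,35,20),(25,255,255),30,roi)[:2]:
        q=cv2.minAreaRect(b); z=.144 if roi[0]==290 else .184
        P=plane(c,cv2.boxPoints(q),z)
        print(q,plane(c,[q[0]],z).round(4),P.round(3).tolist())
M=toolM(r.get_obs()); print(M.round(3))
from plant import optics
w=optics.camera("wrist"); print(w["T_tool_cam"].round(3),w["mtx"],w["D"])
E
```

```text
((318.2247314453125, 202.14044189453125), (4.76999044418335, 17.807964324951172), 32.00538635253906) [[ 0.5137 -0.0056  0.144 ]] [[0.496, 0.012, 0.144], [0.537, -0.012, 0.144], [0.531, -0.023, 0.144], [0.49, 0.001, 0.144]]
((317.829833984375, 220.80825805664062), (40.03748321533203, 14.620430946350098), 1.4320963621139526) [[ 0.464  -0.0058  0.144 ]] [[0.445, 0.047, 0.144], [0.483, 0.047, 0.144], [0.483, -0.059, 0.144], [0.445, -0.059, 0.144]]
((392.35577392578125, 215.15635681152344), (42.169368743896484, 20.390390396118164), 55.92280578613281) [[ 0.4804 -0.1964  0.184 ]] [[0.509, -0.144, 0.184], [0.54, -0.187, 0.184], [0.452, -0.248, 0.184], [0.421, -0.205, 0.184]]
((412.5, 202.0), (17.44133186340332, 5.366563320159912), 63.43495178222656) [[ 0.5156 -0.2476  0.184 ]] [[0.532, -0.231, 0.184], [0.539, -0.244, 0.184], [0.499, -0.264, 0.184], [0.492, -0.252, 0.184]]
[[ 0.237 -0.971 -0.     0.125]
 [-0.971 -0.237  0.002 -0.509]
 [-0.002 -0.    -1.     0.23 ]
 [ 0.     0.     0.     1.   ]]
[[ 1.    -0.001  0.001 -0.001]
 [-0.001 -0.958 -0.286 -0.073]
 [ 0.001  0.286 -0.958 -0.142]
 [ 0.     0.     0.     1.   ]] [[339.85041615   0.         321.18599787]
 [  0.         339.85041615 194.0711468 ]
 [  0.           0.           1.        ]] [-0.04321194  0.          0.          0.          0.        ]
```

Emit:
{"name": "play_rows", "arguments": {"plan": [{"offset":[-0.397,-0.497,-0.01],"yaw":-136},{"offset":[-0.397,-0.497,-0.01],"yaw":-136},{"offset":[-0.397,-0.497,-0.01],"yaw":-136},{"offset":[-0.397,-0.497,-0.01],"yaw":-136},{"offset":[-0.397,-0.497,-0.01],"yaw":-136},{"offset":[-0.397,-0.497,-0.01],"yaw":-136},{"offset":[-0.397,-0.497,-0.01],"yaw":-136},{"offset":[-0.397,-0.497,-0.01],"yaw":-136},{"offset":[-0.397,-0.497,-0.01],"yaw":-136},{"offset":[-0.397,-0.497,-0.01],"yaw":-136},{"offset":[-0.397,-0.497,-0.01],"yaw":-136},{"offset":[-0.397,-0.497,-0.01],"yaw":-136},{"offset":[-0.397,-0.497,-0.01],"yaw":-136},{"offset":[-0.397,-0.497,-0.01],"yaw":-136},{"offset":[-0.397,-0.497,-0.01],"yaw":-136},{"offset":[-0.397,-0.497,-0.01],"yaw":-136},{"offset":[-0.397,-0.497,-0.01],"yaw":-136},{"offset":[-0.397,-0.497,-0.01],"yaw":-136},{"offset":[-0.397,-0.497,-0.01],"yaw":-136},{"offset":[-0.397,-0.497,-0.01],"yaw":-136}], "fingers": 70}}

```text
t: 2.15
tcp_pos: [0.5131, -0.0064, 0.2413]
orientation: [-2.725, -1.563, 0.0]
wrist_force: [0.5, -0.2, 0.5]
finger_gap: 0.0597
```

```bash
python3 - <<'E'
from h import *
from plant import r,optics
o=r.get_obs(); w=optics.camera("wrist"); M=toolM(o)
print(o["t"],M.round(3).tolist(),o["joints"].round(3))
np.savez("pics/w1.npz",M=M,**w); cv2.imwrite("pics/w1.png",w["frame"])
E
```

```text
2.15 [[0.505, 0.863, -0.0, 0.513], [0.863, -0.505, 0.0, -0.006], [0.0, -0.0, -1.0, 0.241], [0.0, 0.0, 0.0, 1.0]] [-0.143  0.02   0.09   1.641  0.     0.386]
```

View pics/w1.png

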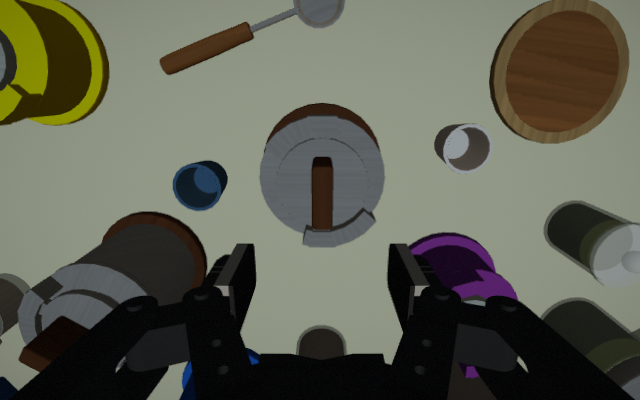

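The handle's top face runs from about (322,165) to (322,230), almost exactly along tool y. The board is at upper right (560,70) and the tall canister at lower left. Now the refined measurement.

```bash
python3 - <<'E'
from h import *
w=np.load("pics/w1.npz"); im=w["frame"]; M=w["M"]@w["T_tool_cam"]
for hi in (255,):
  b=blobs(im,(0,80,25),(25,255,hi),100,(295,145,350,240))[0]
  q=cv2.minAreaRect(b); print(q,cv2.boundingRect(b))
hsv=cv2.cvtColor(im,cv2.COLOR_BGR2HSV)
for y in range(150,240,4): print(y,hsv[y,322].tolist(),end=' ')
pts=b.reshape(-1,2)
L=[];Rr=[]
for y in range(180,226,4):
    s=pts[pts[:,1]==y][:,0]; L.append((s.min(),y));Rr.append((s.max()+1,y))
inv=np.linalg.inv(w["M"])
def tool(px,z): 
    P=plane(w,px,z,M); return (P@inv[:3,:3].T+inv[:3,3])
l=tool(L,.144);rr=tool(Rr,.144)
print();print(((l+rr)/2).round(4)[:,:2].tolist(),(rr-l)[:,0].round(4))
print(tool([(322,y) for y in (156,158,165,168,172,228,229,230,231,232)],.144)[:,:2].round(4).tolist())
bb=blobs(im,(5,60,60),(25,255,255),3000,(480,0,640,150))
if bb:
    e=cv2.fitEllipse(bb[0]); print(e,plane(w,[e[0]],.012,M).round(4))
E
```

```text
((322.0, 197.0), (62.0, 20.0), 90.0) (312, 166, 21, 63)
150 [98, 21, 99] 154 [103, 23, 102] 158 [12, 195, 17] 162 [9, 221, 15] 166 [11, 211, 29] 170 [11, 168, 53] 174 [12, 172, 52] 178 [12, 168, 53] 182 [12, 159, 53] 186 [11, 164, 53] 190 [11, 168, 53] 194 [11, 161, 54] 198 [11, 165, 54] 202 [13, 173, 53] 206 [11, 164, 53] 210 [12, 173, 53] 214 [12, 170, 54] 218 [13, 168, 53] 222 [12, 170, 54] 226 [12, 170, 54] 230 [18, 22, 57] 234 [103, 23, 99] 238 [100, 23, 101] 
[[0.0017, -0.0125], [0.0017, -0.0094], [0.0017, -0.0064], [0.0013, -0.0034], [0.0013, -0.0003], [0.0013, 0.0028], [0.0013, 0.0059], [0.0013, 0.0091], [0.0013, 0.0122], [0.0013, 0.0154], [0.0014, 0.0186], [0.0014, 0.0218]] [0.0153 0.0153 0.0154 0.0147 0.0147 0.0148 0.0149 0.0149 0.015  0.015
 0.0151 0.0151]
[[0.0013, -0.0301], [0.0013, -0.0286], [0.0013, -0.0236], [0.0013, -0.0214], [0.0013, -0.0184], [0.0014, 0.0251], [0.0014, 0.0259], [0.0014, 0.0267], [0.0014, 0.0276], [0.0014, 0.0284]]
((560.8592529296875, 70.23770141601562), (127.54489135742188, 151.0430145263672), 32.45616149902344) [[0.5559 0.2632 0.012 ]]
```

Emit:
{"name": "play_rows", "arguments": {"plan": [{"offset":[0.001,0.002,0.04],"yaw":0},{"offset":[0.001,0.002,0.08],"yaw":0},{"offset":[0.001,0.002,0.11],"yaw":0},{"offset":[0.001,0.002,0.128],"yaw":0},{"offset":[0.001,0.002,0.128],"yaw":0},{"offset":[0.001,0.002,0.128],"yaw":0}]}}

```text
t: 2.8
tcp_pos: [0.5153, -0.0065, 0.1136]
orientation: [-2.724, -1.564, 0.0]
wrist_force: [-0.1, 0.3, 0.6]
finger_gap: 0.0598
```

Emit:
{"name": "play_rows", "arguments": {"plan": [{"offset":[0,0,0],"yaw":0},{"offset":[0,0,0],"yaw":0},{"offset":[0,0,0],"yaw":0},{"offset":[0,0,0],"yaw":0},{"offset":[0,0,0],"yaw":0},{"offset":[0,0,0],"yaw":0},{"offset":[0,0,0],"yaw":0},{"offset":[0,0,0],"yaw":0},{"offset":[0,0,0],"yaw":0},{"offset":[0,0,0],"yaw":0}], "fingers": 0}}

```text
t: 3.8
tcp_pos: [0.5163, -0.007, 0.115]
orientation: [2.722, 1.563, 0.003]
wrist_force: [-0.6, -1.9, 5.5]
finger_gap: 0.015
```

Emit:
{"name": "play_rows", "arguments": {"plan": [{"offset":[0,0,0.003],"yaw":0},{"offset":[0,0,0.006],"yaw":0},{"offset":[0,0,0.009],"yaw":0},{"offset":[0,0,0.0105],"yaw":0},{"offset":[0,0,0.0105],"yaw":0},{"offset":[0,0,0.0105],"yaw":0},{"offset":[0,0,0.0105],"yaw":0}]}}

```text
t: 4.5
tcp_pos: [0.5163, -0.007, 0.1054]
orientation: [2.722, 1.563, 0.003]
wrist_force: [-2.0, -1.0, 10.6]
finger_gap: 0.0153
```

```bash
python3 - <<'E'
from h import *
from plant import r,optics
o=r.get_obs(); print({k:np.round(o[k],4).tolist() for k in ("t","tcp_pos","wrist_force","torque","finger_gap","joints")})
w=optics.camera("wrist"); M=toolM(o); np.savez("pics/w2.npz",M=M,**w)
s=optics.camera("scene")["frame"][180:270,250:370]
cv2.imwrite("pics/w2.png",np.hstack([cv2.resize(w["frame"][100:400,120:520],(400,300)),cv2.resize(s,(400,300),interpolation=cv2.INTER_CUBIC)]))
E
```

```text
{'t': 4.5, 'tcp_pos': [0.5163, -0.007, 0.1054], 'wrist_force': [-2.0404, -0.9699, 10.6345], 'torque': [-0.2094, 0.6155, -0.016], 'finger_gap': 0.0153, 'joints': [-0.1429, 0.0317, -0.1679, 1.368, -0.0009, 0.3855]}
```

View pics/w2.png

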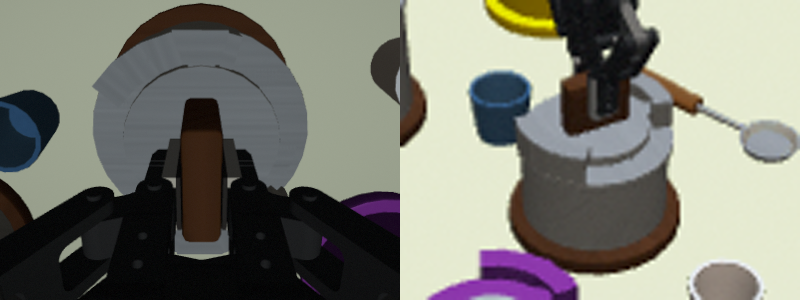

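The press is in: 9.6 mm of TCP travel and 10.6 N. I'll press slightly more, then turn CCW (negative tool yaw).

Emit:
{"name": "play_rows", "arguments": {"plan": [{"offset":[0,0,0.0006],"yaw":0},{"offset":[0,0,0.0006],"yaw":-7},{"offset":[0,0,0.0006],"yaw":-14},{"offset":[0,0,0.0006],"yaw":-21},{"offset":[0,0,0.0006],"yaw":-28},{"offset":[0,0,0.0006],"yaw":-35}]}}

```text
t: 5.2
tcp_pos: [0.5176, -0.0064, 0.1054]
orientation: [2.119, 2.313, 0.007]
wrist_force: [-0.3, 0.9, 9.6]
finger_gap: 0.015
```

```bash
python3 - <<'E'
from h import *
from plant import r
o=r.get_obs(); print({k:np.round(o[k],4).tolist() for k in ("t","tcp_pos","wrist_force","torque","finger_gap","joints")}); M=toolM(o);print(np.degrees(np.arctan2(M[1,0],M[0,0])))
E
```

```text
{'t': 5.2, 'tcp_pos': [0.5176, -0.0064, 0.1054], 'wrist_force': [-0.3191, 0.9481, 9.6468], 'torque': [0.1574, 0.1856, -0.0628], 'finger_gap': 0.015, 'joints': [-0.1425, 0.0319, -0.1679, 1.3651, 0.001, -0.23]}
95.012153829711
```

Emit:
{"name": "play_rows", "arguments": {"plan": [{"offset":[0,0,0],"yaw":-7},{"offset":[0,0,0],"yaw":-14},{"offset":[0,0,0],"yaw":-21},{"offset":[0,0,0],"yaw":-28},{"offset":[0,0,0],"yaw":-35},{"offset":[0,0,0],"yaw":-42},{"offset":[0,0,0],"yaw":-49},{"offset":[0,0,0],"yaw":-56},{"offset":[0,0,0],"yaw":-58},{"offset":[0,0,0],"yaw":-58},{"offset":[0,0,0],"yaw":-58}]}}

```text
t: 6.3
tcp_pos: [0.5177, -0.0059, 0.1054]
orientation: [0.738, 3.048, 0.004]
wrist_force: [-0.4, 1.7, 9.1]
finger_gap: 0.015
```

```bash
python3 - <<'E'
from h import *
from plant import r,optics
o=r.get_obs(); print({k:np.round(o[k],4).tolist() for k in ("t","tcp_pos","wrist_force","torque","finger_gap","joints")}); M=toolM(o);print(np.degrees(np.arctan2(M[1,0],M[0,0])))
w=optics.camera("wrist")
s=optics.camera("scene")["frame"][180:270,250:370]
cv2.imwrite("pics/w3.png",np.hstack([cv2.resize(w["frame"][100:400,120:520],(400,300)),cv2.resize(s,(400,300),interpolation=cv2.INTER_CUBIC)]))
E
```

```text
{'t': 6.3, 'tcp_pos': [0.5177, -0.0059, 0.1054], 'wrist_force': [-0.4101, 1.7206, 9.0956], 'torque': [0.3644, 0.1668, 0.0015], 'finger_gap': 0.015, 'joints': [-0.1422, 0.0319, -0.1679, 1.3651, 0.002, -1.2378]}
152.7691321517594
```

View pics/w3.png

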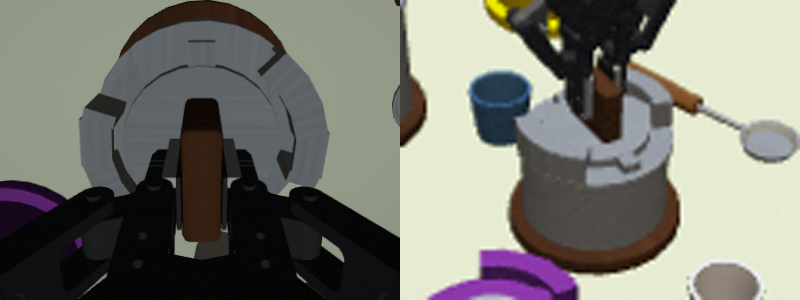

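The handle turned with the gripper (58° more, about 93° in all). Lifting now.

Emit:
{"name": "play_rows", "arguments": {"plan": [{"offset":[0,0,-0.005],"yaw":0},{"offset":[0,0,-0.01],"yaw":0},{"offset":[0,0,-0.015],"yaw":0},{"offset":[0,0,-0.025],"yaw":0},{"offset":[0,0,-0.035],"yaw":0},{"offset":[0,0,-0.05],"yaw":0},{"offset":[0,0,-0.065],"yaw":0},{"offset":[0,0,-0.085],"yaw":0},{"offset":[0,0,-0.1],"yaw":0},{"offset":[0,0,-0.1],"yaw":0},{"offset":[0,0,-0.1],"yaw":0}]}}

```text
t: 7.5
tcp_pos: [0.5158, -0.0065, 0.2029]
orientation: [0.74, 3.052, 0.0]
wrist_force: [-1.0, -0.1, -2.6]
finger_gap: 0.0151
```

```bash
python3 - <<'E'
from h import *
from plant import r,optics
o=r.get_obs(); print({k:np.round(o[k],4).tolist() for k in ("t","tcp_pos","wrist_force","torque","finger_gap","joints")}); M=toolM(o)
print(M.round(4).tolist()); print("to board, tool:",(M[:3,:3].T@(np.array([.5575,.264,M[2,3]])-M[:3,3])).round(4))
s=optics.camera("scene")["frame"][120:300,230:470]
cv2.imwrite("pics/s4.png",cv2.resize(s,(640,480),interpolation=cv2.INTER_CUBIC))
E
```

```text
{'t': 7.5, 'tcp_pos': [0.5158, -0.0065, 0.2029], 'wrist_force': [-0.9885, -0.1174, -2.5687], 'torque': [0.0472, -0.0146, -0.0024], 'finger_gap': 0.0151, 'joints': [-0.1427, 0.0178, 0.0118, 1.5634, -0.0, -1.2377]}
[[-0.8889, 0.4581, 0.0013, 0.5158], [0.4581, 0.8889, -0.0002, -0.0065], [-0.0012, 0.0004, -1.0, 0.2029], [0.0, 0.0, 0.0, 1.0]]
to board, tool: [ 0.0869  0.2596 -0.    ]
```

View pics/s4.png

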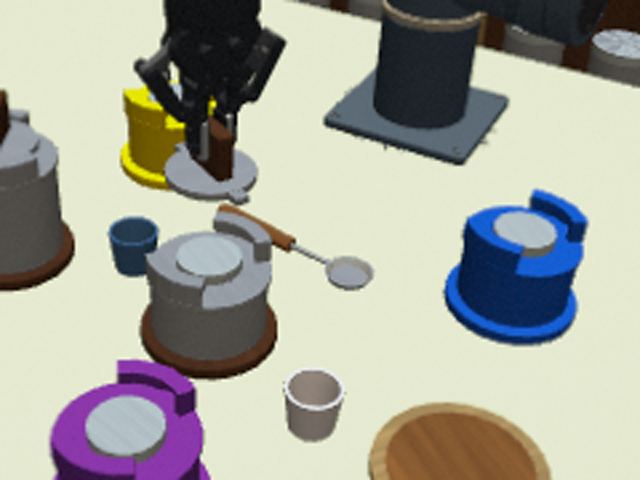

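The cover is off and hanging level (−2.6 N). Carry it to the board.

Emit:
{"name": "play_rows", "arguments": {"plan": [{"offset":[0.004,0.013,0],"yaw":0},{"offset":[0.012,0.037,0],"yaw":0},{"offset":[0.022,0.067,0],"yaw":0},{"offset":[0.032,0.097,0],"yaw":0},{"offset":[0.042,0.127,0],"yaw":0},{"offset":[0.052,0.157,0],"yaw":0},{"offset":[0.062,0.187,0],"yaw":0},{"offset":[0.072,0.217,0],"yaw":0},{"offset":[0.08,0.24,0.02],"yaw":0},{"offset":[0.085,0.254,0.05],"yaw":0},{"offset":[0.087,0.26,0.08],"yaw":0},{"offset":[0.087,0.26,0.11],"yaw":0},{"offset":[0.087,0.26,0.135],"yaw":0},{"offset":[0.087,0.26,0.15],"yaw":0},{"offset":[0.087,0.26,0.155],"yaw":0},{"offset":[0.087,0.26,0.155],"yaw":0},{"offset":[0.087,0.26,0.155],"yaw":0}]}}

```text
t: 9.25
tcp_pos: [0.5582, 0.265, 0.0488]
orientation: [0.74, 3.051, 0.002]
wrist_force: [-0.7, 0.3, -1.1]
finger_gap: 0.0151
```

```bash
python3 - <<'E'
from h import *
from plant import r,optics
o=r.get_obs(); print({k:np.round(o[k],4).tolist() for k in ("t","tcp_pos","wrist_force","finger_gap")})
s=optics.camera("scene")["frame"][190:340,330:480]; w=optics.camera("wrist")["frame"]
cv2.imwrite("pics/s5.png",np.hstack([cv2.resize(s,(400,400),interpolation=cv2.INTER_CUBIC),w[:,120:520]]))
E
```

```text
{'t': 9.25, 'tcp_pos': [0.5582, 0.265, 0.0488], 'wrist_force': [-0.7318, 0.3374, -1.1401], 'finger_gap': 0.0151}
```

View pics/s5.png

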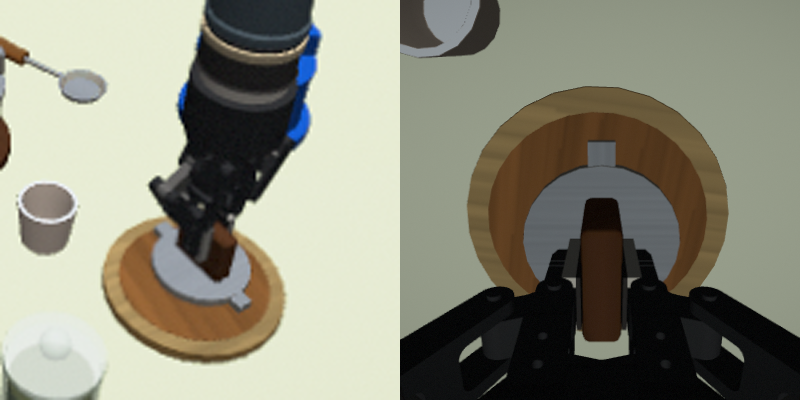

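The cover is centred over the board. It hangs about 1 cm above by my estimate, so I'll lower it gently to contact.

Emit:
{"name": "play_rows", "arguments": {"plan": [{"offset":[0,0,0.003],"yaw":0},{"offset":[0,0,0.006],"yaw":0},{"offset":[0,0,0.009],"yaw":0},{"offset":[0,0,0.011],"yaw":0},{"offset":[0,0,0.011],"yaw":0},{"offset":[0,0,0.011],"yaw":0}]}}

```text
t: 9.95
tcp_pos: [0.557, 0.2645, 0.036]
orientation: [-0.74, -3.053, 0.0]
wrist_force: [1.0, -0.1, -2.8]
finger_gap: 0.0155
```

Emit:
{"name": "play_rows", "arguments": {"plan": [{"offset":[0,0,0.001],"yaw":0},{"offset":[0,0,0.002],"yaw":0},{"offset":[0,0,0.002],"yaw":0},{"offset":[0,0,0.002],"yaw":0}]}}

```text
t: 10.35
tcp_pos: [0.5574, 0.2646, 0.0351]
orientation: [0.74, 3.052, 0.001]
wrist_force: [-0.9, -1.0, 3.3]
finger_gap: 0.0149
```

Contact: the force changed sign to +3.3 N at TCP 0.035, as predicted. Release and rise.

Emit:
{"name": "play_rows", "arguments": {"plan": [{"offset":[0,0,0],"yaw":0},{"offset":[0,0,0],"yaw":0},{"offset":[0,0,0],"yaw":0},{"offset":[0,0,0],"yaw":0},{"offset":[0,0,0],"yaw":0},{"offset":[0,0,0],"yaw":0},{"offset":[0,0,-0.01],"yaw":0},{"offset":[0,0,-0.03],"yaw":0},{"offset":[0,0,-0.06],"yaw":0},{"offset":[0,0,-0.1],"yaw":0},{"offset":[0,0,-0.14],"yaw":0},{"offset":[0,0,-0.16],"yaw":0},{"offset":[0,0,-0.16],"yaw":0},{"offset":[0,0,-0.16],"yaw":0}], "fingers": 65}}

```text
t: 11.75
tcp_pos: [0.5575, 0.2647, 0.195]
orientation: [0.74, 3.052, 0.001]
wrist_force: [0.3, -0.4, -0.8]
finger_gap: 0.0556
```

```bash
python3 - <<'E'
from h import *
from plant import r,optics
o=r.get_obs(); print({k:np.round(o[k],4).tolist() for k in ("t","tcp_pos","wrist_force","finger_gap")})
w=optics.camera("wrist"); im=w["frame"]; M=toolM(o)@w["T_tool_cam"]
b=blobs(im,(0,80,20),(25,255,255),100); 
e=cv2.minAreaRect(max(b,key=cv2.contourArea)); print(e,plane(w,[e[0]],.012,M).round(4))
s=optics.camera("scene")["frame"][140:340,200:480]
cv2.imwrite("pics/s6.png",np.hstack([cv2.resize(s,(400,286),interpolation=cv2.INTER_CUBIC),im[:286,120:520]]))
E
```

```text
{'t': 11.75, 'tcp_pos': [0.5575, 0.2647, 0.195], 'wrist_force': [0.2844, -0.3566, -0.8169], 'finger_gap': 0.0556}
((318.2500305175781, 164.25003051757812), (149.19952392578125, 148.492431640625), 45.0) [[0.5575 0.2591 0.012 ]]
```

View pics/s6.png

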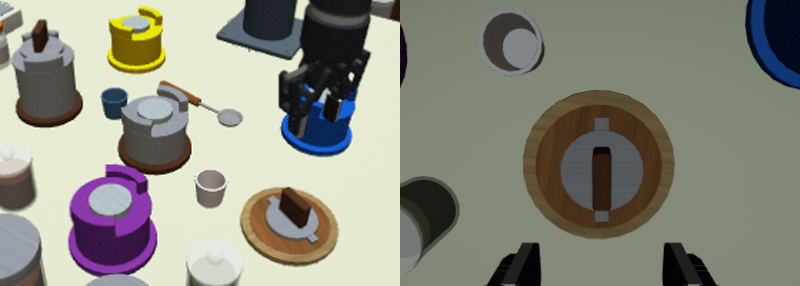

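The cover lies flat with its handle up. In the wrist view its disc centre at (602,170) is within a few mm of the board centre at (599,164). The gripper is clear and the tall cover is untouched.

```bash
python3 -c "
from plant import r
print(r.close_job())"
```

```text
the job is handed in; nothing more can be done
None
```

The short canister's cover is off and lying on the round board, and the job is handed in. No verdict was reported; the last move ended at 11.75 s, within the 48 s limit.

- **Opening:** I gripped the cover by its handle and pressed it down about 9.6 mm, reading 9–10.6 N. I then turned it about 93° counter-clockwise and lifted it off.
- **Placing:** I lowered the cover until the force changed from −2.8 to +3.3 N, with the TCP at the predicted height, and only then let go.
- **Last checks:** In the final picture the cover lies flat with its handle up, within a few mm of the board's centre. The gripper is clear of everything, and the tall canister's cover looks untouched.
- **Disagreements:**
  - The board's centre came out up to 5 mm apart in y between views, well inside the 35 mm allowed.
  - Judged by force alone, the press came to about 7–8 mm rather than 9.6. The cover still turned freely and came off.

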